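# Hang the rest pad on the pipe stand

### The job

The orange rest pad is lying on its side on the welding bench. Stand it upright on its feet on the bench and let go, then take it again and hang it over the aluminium bar of the blue pipe stand, between the two cheek plates, cushion up and one leg on each side of the bar, so that it sits flat on the bar. Lower it gently, do not drop it, and leave the other things on the bench where they are.

Things in the scene. Friction and masses are not known exactly. Their poses are not given: they have to be found in the camera images.
- pad: Rigid orange U-shaped rest pad, 0.35 kg, 64 mm long, 56 wide, 78 from feet to top; starts lying on its side, one leg flat on the bench. x: from feet (-39 mm) to cushioned top (+39), level at the start, up when hung. y: along its length (+-32), lies along the bar when hung. z: across its width, 0 (side lying down at the start) to 56 mm. Origin: centre of that side face, 39 mm from feet and top.
- pad_seat (a point): Centre of the underside of the pad's block, at (11, 0, 28) mm in the pad's frame, same axes; it rests on the bar's top when hung. The block is 22 mm thick (x +11 to +33) over the full width, with two black rubber ridges 6 mm high on top. Two legs, 8 mm thick and 50 mm long, leave a gap of 40 mm.
- stand: Blue pipe stand fixed to the bench; origin on the bench under the bar's middle, y along the bar, z up. Base plate 130 (x) by 190 (y) by 10 mm. Two upright cheek plates, 50 mm wide in x, 8 mm thick, tops at 182 mm, inner faces at y = +-43 mm: no room between them for fingers that hold the pad by its two ends.
- bar_top (a point): Middle of the top face of the stand's square aluminium bar (25 mm by 25 mm, 86 mm long between the cheeks), 140 mm above the bench; y along the bar, z up. Free space under the bar.
- wrench: Bystander: steel open-ended spanner 170 mm long lying on the bench, origin under its middle.
- converter: Bystander: catalytic converter, steel box 100 by 170 by 70 mm with pipe stubs at both ends (about 290 mm overall along y), origin under the box's centre.
- spray_red: Bystander: red spray can, 60 mm across, 190 mm tall, origin at its foot.
- spray_white: Bystander: white spray can, 60 mm across, 170 mm tall, origin at its foot.
- tray: Bystander: open aluminium tray of sockets, 130 by 200 by 40 mm, origin under its centre.
- clamp_ring: Bystander: steel ring lying flat, 64 mm across, 16 mm tall, origin under its centre.
- driver: Bystander: screwdriver with a red handle lying on the bench, origin under it.

How it is judged:
On the way:
1. the pad stands upright on its feet on the bench, let go by the gripper (angle between pad's own x axis and vertical below 0.15 rad and height (world z) of pad_seat below 0.06 m and contact force between pad and the fingers below 0.1 N and linear speed of pad below 0.03 m/s), for 0.2 s.
At the end, for the whole second after the job is handed in: The pad hangs over the bar at rest, cushion up within 0.12 rad, the underside of its block on the bar's top (within 6 mm in height, 15 mm across and 20 mm along the bar from the bar's middle), so between the cheeks with a leg on each side, carried by the stand (x of pad_seat in the frame of bar_top between -0.015 and 0.015 m and y of pad_seat in the frame of bar_top between -0.02 and 0.02 m and z of pad_seat in the frame of bar_top between -0.006 and 0.006 m and angle between pad's own x axis and vertical below 0.12 rad and contact force between pad and stand above 1 N and linear speed of pad below 0.02 m/s and angular speed of pad below 0.2 rad/s); the robot touches nothing.
It fails at once if the pad is dropped or flung onto the bar (faster than 0.5 m/s within 50 mm of its seat) (distance between pad_seat and bar_top below 0.05 m and linear speed of pad above 0.5 m/s).
It fails at once if another thing on the bench is moved more than 30 mm (distance of any of wrench, converter, spray_red, spray_white, tray, clamp_ring, driver from where it was at the start of the episode above 0.03 m).
It fails at once if a spray can is knocked over (angle between any of spray_red, spray_white's own z axis and vertical above 0.4 rad).
It also fails if it takes over 61 s, if anything falls off the work surface, if the arm or the gripper's body presses on something with over 40 N, if the wrist force passes 120 N, or if a joint passes its speed limit or range.

### The arm

A 6-joint arm with a two-finger parallel gripper is mounted at the origin on the work surface. World frame = base frame: x ahead of the robot, y to its left, z up, the work surface at z = 0. Lengths are in m, angles in rad, forces in N, time in s.
With the tool pointing down it reaches from about 0.3 to 0.825 m from the base axis. Payload 5.4 kg.
Tool frame: the origin (TCP) lies where the fingers leave the gripper's body, on its centre line; the fingertips stand 88 mm ahead of it and the grasp point (between the pads) lies 69 mm ahead of it (robot.nose_length is the distance from the TCP to the fingertips, in m); z points along the fingers, y is the line along which they close (so a half turn about z gives the same grasp; the last joint's range is limited). The gripper opens to 92 mm and grips with 3 to 60 N. Pads are 20 mm wide; open, the fingers measure 128 mm over their backs; the gripper's body (75 mm by 189 mm) begins 69 mm behind the grasp point.
Start: joints at [1.051, 0.158, 1.597, -0, 1.386, -0.21], TCP at [0.175, 0.548, 0.303] pointing down, gripper open.
Joint ranges: [-2.91, 2.91], [-0.94, 2.29], [0.18, 2.7], [-1.29, 4.43], [0.17, 2.64], [-3, 3]. Speed limits (rad/s): [2.57, 2.57, 3.14, 3.14, 3.14, 3.14].

### API

Orientations are given as [roll, pitch, yaw] about the fixed x, y, z axes, in that order (R = Rz(yaw) Ry(pitch) Rx(roll)).
In Python, from plant import robot gives the robot as it stands.
- The arm moves only by the tool apply_moves, never from a script. Its argument "series" is a list of rows, each an object with "delta_pos": the shift along the tool's x, y, z in mm, a list of three; "rotation": the turn, a rotation vector about the tool's x, y, z in degrees, a list of three. In form: [{"delta_pos": [dx, dy, dz], "rotation": [wx, wy, wz]}, ...]. A call has 1 to 12 rows; each row shifts and turns the commanded pose from where the row before left it, along the tool's axes as they then stand; what a row does not reach is not made up. A row lasts 1/8 s, in which the tool goes at most 62.5 mm and 10.7 degrees, less where a joint would pass 70% of its speed; a pose out of reach is approached as far as the arm can. A call is refused whole if a number of a shift passes 62.5 or a number of a turn 10.7, either way. A call with a gripper value outside its range is refused whole. "jaw" is the closure, from 0 (fully open) to 1 (shut), set as the call begins (left out, the last holds). The fingers move at their own pace and stop on an object; "force" is the grip in N (left out, the last holds). Time passes only in rows, so rows that do not move let the fingers close. It gives the time, the measured TCP pose, the force, the opening and the grip force at its end, in the units of the state.
- robot.observe(): the state, without advancing time (a new reading comes with each control period).
- robot.get_image(name): name is "scene" or "side" or "wrist"; returns (picture, depth): 400x640x3 uint8, blue, green, red; 400x640 float32, m along the optical axis (not along the pixel's ray), 0 where there is no reading.
- robot.camera_params(name): a dict with "mtx" (3x3 intrinsics, pixels), "rvec" (rotation vector, rad) and "tvec" (3), from world to camera coordinates, as OpenCV has them. Camera axes: x right, y down, z forward; pixel columns grow to the right and rows downward; lengths in m; the calibration is good to about 2 mm. A picture is of the moment at which its call begins: read the wrist's pose just before it. camera_params takes no time and is no camera call; for the wrist camera it gives the pose at the moment of the call.
- robot.close_job(): hands the job in; it is judged then, once.
The state is a dict: "time_s": time; "joint_pos": joint angles; "dq": joint speeds; "joint_efforts": joint torques, N m; "eef_pos": TCP position; "ee_rot": TCP orientation; "force": force on the tool from outside, world axes, zero at the start; "torque": the same for the moment, N m; "gripper_width": finger opening in m; "finger_force": force on a finger pad.
Only numpy, scipy, OpenCV 4.12 (cv2) and the standard library are available. Lean on these libraries where they do the work, as an engineer would, in place of code of your own. Each camera call takes 0.05 s, during which the arm holds its last target. There are 200 camera calls.

## Working session

There is one attempt and no reset: what is moved stays moved. The work goes in short steps, Python scripts to look and compute and a tool call to move; the robot and the scene stay as the last step left them, time stands still between calls to the robot, and variables do not carry over. Pictures are saved under pics/ and viewed, at most 10 in all, crops included, and the job is handed in when it is done.

Besides the shell and the picture viewer there is one more tool, called after "Emit:" in YAML: its name, and indented under it one key for each argument. apply_moves: Moves the arm, as the interface text tells. Its arguments: {"type":"object","properties":{"series":{"type":"array"},"jaw":{"type":"number"},"force":{"type":"number"}},"required":["series"]}

```bash
mkdir -p pics; python3 - <<'E'
from plant import robot
import cv2,numpy as np
print({k:np.round(v,3) for k,v in robot.observe().items()})
for n in("scene","side"):
    im,d=robot.get_image(n); cv2.imwrite(f"pics/{n}0.png",im); np.savez(f"{n}0.npz",im=im,d=d,**robot.camera_params(n)); p=robot.camera_params(n)
    R=cv2.Rodrigues(np.array(p["rvec"]))[0]; print(n,-R.T@np.array(p["tvec"]).ravel(), R[2])
E
```

```text
{'time_s': np.float64(0.0), 'joint_pos': array([ 1.051,  0.159,  1.598, -0.   ,  1.386, -0.21 ]), 'dq': array([ 0.001,  0.001, -0.   ,  0.001, -0.   , -0.001]), 'joint_efforts': array([-0.0000e+00, -3.8556e+01, -3.2211e+01,  7.0000e-02,  3.8000e-02,
       -0.0000e+00]), 'eef_pos': array([0.175, 0.547, 0.302]), 'ee_rot': array([-3.14 , -0.   ,  2.832]), 'force': array([0.235, 0.283, 0.896]), 'torque': array([-0.033,  0.003,  0.059]), 'finger_force': np.float64(0.0), 'gripper_width': np.float64(0.092)}
scene [ 1.04171398 -0.62536929  1.42459513] [-0.31023489  0.41378116 -0.85588519]
side [ 0.32177117 -0.83746017  0.86988051] [ 0.22231037  0.72482823 -0.65207525]
```

View pics/scene0.png

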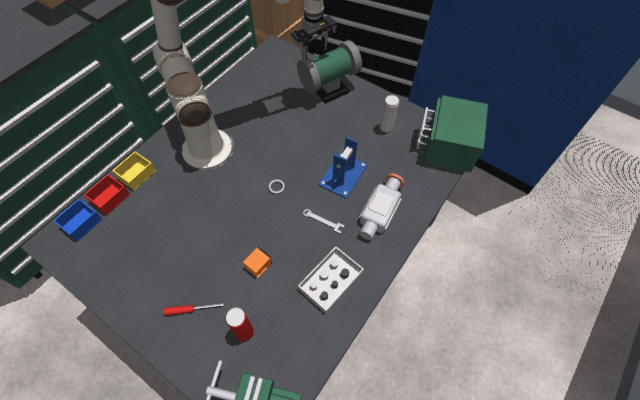

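View pics/side0.png

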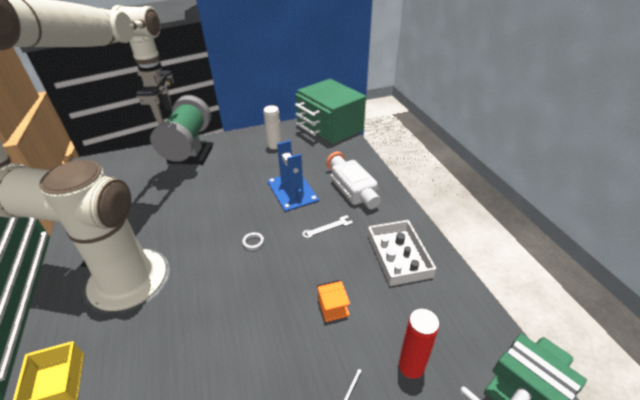

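The pad shows at scene (257,262) and side (334,300). The stand is at scene (343,170) and side (290,180). Next I'll measure both and view enlarged crops.

```bash
cat > h.py <<'E'
import cv2,numpy as np
def pts(im,d,p):
    R=cv2.Rodrigues(np.array(p["rvec"]))[0]; t=np.array(p["tvec"]).ravel()
    v,u=np.mgrid[:d.shape[0],:d.shape[1]]
    r=np.stack([u,v,np.ones_like(u)],-1)@np.linalg.inv(np.array(p["mtx"])).T
    W=(r*d[...,None]-t)@R; W[d==0]=np.nan
    return W
def hsvm(im,lo,hi): return cv2.inRange(cv2.cvtColor(im,cv2.COLOR_BGR2HSV),lo,hi)>0
ORANGE=((8,150,60),(20,255,255)); BLUE=((105,150,40),(125,255,255))
def rect(P):
    (c,s,a)=cv2.minAreaRect((P[:,:2]*1000).astype(np.float32)); return np.round(c,1),np.round(s,1),round(a,1)
E
python3 - <<'E'
from h import *
cr=[]
for n,(a,b,w) in (("scene",(257,262,40)),("side",(334,300,40))):
    z=np.load(n+"0.npz"); im,d=z["im"],z["d"]; W=pts(im,d,z); 
    roi=np.zeros(d.shape,bool); roi[b-w:b+w,a-w:a+w]=1
    m=hsvm(im,*ORANGE)&roi; P=W[m]; P=P[~np.isnan(P[:,2])]
    print(n,len(P),"z pct",np.percentile(P[:,2],[1,25,50,75,99]).round(4))
    T=P[(P[:,2]>.05)&(P[:,2]<.065)]; print(" top",len(T),rect(T),T[:,2].mean())
    s=(343,170,50) if n=="scene" else (290,175,50)
    roi[:]=0; roi[s[1]-s[2]:s[1]+s[2],s[0]-s[2]:s[0]+s[2]]=1
    # stand: heights
    X=W[roi]; 
    Bm=hsvm(im,*BLUE)&roi; B=W[Bm]; B=B[~np.isnan(B[:,2])&(B[:,2]<.3)]
    for lo,hi in((.005,.016),(.175,.19)):
        Q=B[(B[:,2]>lo)&(B[:,2]<hi)]; print(" blue",lo,len(Q),rect(Q) if len(Q)>3 else "")
    G=W[roi&~Bm]; G=G[(G[:,2]>.13)&(G[:,2]<.146)]; G=G[np.linalg.norm(G[:,:2]-B[:,:2].mean(0),axis=1)<.08]; print(" bar",len(G),rect(G) if len(G)>3 else "")
    cr.append(cv2.resize(im[b-30:b+30,a-32:a+32],(400,375),interpolation=cv2.INTER_CUBIC)); cr.append(cv2.resize(im[s[1]-45:s[1]+30,s[0]-40:s[0]+40],(400,375),interpolation=cv2.INTER_CUBIC))
o=np.vstack([np.hstack(cr[:2]),np.hstack(cr[2:])]); cv2.imwrite("pics/cr.png",cv2.resize(o,(640,600)))
E
```

```text
scene 493 z pct [0.0001 0.0431 0.0531 0.0553 0.0604]
 top 343 (array([ 526.6, -287.9]), array([75. , 66.3]), 86.4) 0.05469604605493776
 blue 0.005 531 (array([554.3, 220.3]), array([128.1, 193.4]), 6.0)
 blue 0.175 54 (array([556.2, 220.4]), array([ 48.8, 107. ]), 4.4)
 bar 113 (array([547.4, 219.6]), array([110.1,  45.2]), 86.2)
side 958 z pct [0.0016 0.0088 0.0545 0.056  0.0588]
 top 633 (array([ 526.3, -285.3]), array([78. , 63.2]), 86.6) 0.05550863824383385
 blue 0.005 657 (array([552.9, 222.3]), array([126.4, 191.3]), 6.6)
 blue 0.175 46 (array([554.4, 220.1]), array([ 36.7, 101.8]), 5.9)
 bar 104 (array([555.4, 220.3]), array([ 48.8, 106.3]), 6.7)
```

View pics/cr.png

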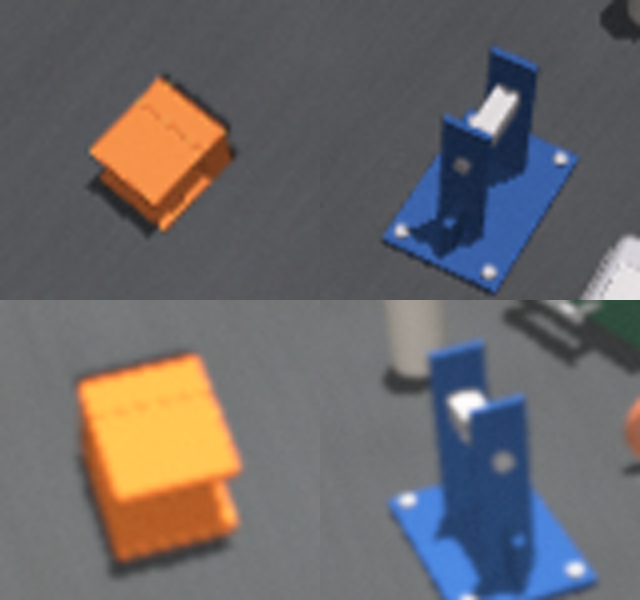

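The crops show the pad's block end (seam and black ridges) facing world +y and its feet facing −y. The stand's bar runs about 6° off world y. Now I need the pad's extents along its axis and the neighbours' positions.

```bash
python3 - <<'E'
from h import *
a=np.radians(86.5); ax=np.array([np.cos(a),np.sin(a)]); ay=np.array([-ax[1],ax[0]])
for n in("scene","side"):
    z=np.load(n+"0.npz"); im,d=z["im"],z["d"]; W=pts(im,d,z)
    C=np.array([.5265,-.2865]); near=(np.linalg.norm(W[...,:2]-C,axis=-1)<.09)
    hsv=cv2.cvtColor(im,cv2.COLOR_BGR2HSV)
    for nm,m in(("orange",hsvm(im,*ORANGE)),("dark",~hsvm(im,*ORANGE))):
        Q=W[near&m&(W[...,2]>.035 if nm=="dark" else W[...,2]>.051)]
        if len(Q): print(n,nm,len(Q),"x",np.percentile((Q[:,:2]-C)@ax*1000,[1,50,99]).round(1),"y",np.percentile((Q[:,:2]-C)@ay*1000,[1,50,99]).round(1))
    # obstacles map
    k=(W[...,2]>.012)&(W[...,0]>.15)&(W[...,0]<.95)&(abs(W[...,1])<.75)
    nl,L,st,_=cv2.connectedComponentsWithStats(k.astype(np.uint8))
    for i in range(1,nl):
        if st[i,4]>40:
            Q=W[L==i]; print(" obj",st[i,:4],Q.min(0).round(3),Q.max(0).round(3))
E
```

```text
scene orange 322 x [-38.8  -2.4  35.1] y [-32.3  -0.3  31.6]
scene dark 18 x [-25.8  36.9  39.3] y [-32.4   0.8  33.2]
 obj [296   0  66 102] [0.15  0.444 0.012] [0.336 0.717 0.504]
 obj [380  96  19  36] [0.538 0.508 0.012] [0.597 0.572 0.174]
 obj [416  96  72  74] [0.686 0.468 0.012] [0.95  0.75  0.166]
 obj [332 137  25  53] [0.485 0.137 0.012] [0.585 0.29  0.189]
 obj [359 174  45  66] [0.703 0.019 0.013] [0.829 0.305 0.08 ]
 obj [243 247  29  26] [ 0.494 -0.327  0.012] [ 0.562 -0.247  0.065]
 obj [298 247  66  66] [ 0.699 -0.289  0.012] [ 0.848 -0.074  0.046]
 obj [331 260   7   9] [ 0.739 -0.143  0.014] [ 0.763 -0.118  0.036]
 obj [341 269   8   9] [ 0.786 -0.15   0.012] [ 0.814 -0.12   0.035]
 obj [320 270   8  10] [ 0.729 -0.2    0.014] [ 0.759 -0.168  0.035]
 obj [321 291   7   9] [ 0.777 -0.257  0.015] [ 0.8   -0.234  0.037]
 obj [163 304  60  12] [ 0.374 -0.614  0.012] [ 0.526 -0.472  0.03 ]
 obj [226 308  27  33] [ 0.616 -0.527  0.014] [ 0.674 -0.468  0.195]
 obj [206 360  95  40] [ 0.666 -0.712  0.012] [ 0.913 -0.539  0.158]
side orange 629 x [-36.9  -1.9  38.1] y [-30.
[... 448 characters left out ...]
047 0.019]
 obj [396 232  10  11] [ 0.785 -0.149  0.012] [ 0.814 -0.119  0.036]
 obj [381 235   9  11] [ 0.737 -0.142  0.012] [ 0.763 -0.115  0.035]
 obj [404 246   8  10] [ 0.783 -0.2    0.013] [ 0.805 -0.178  0.036]
 obj [386 248  11  12] [ 0.73  -0.198  0.012] [ 0.759 -0.167  0.037]
 obj [394 263   9  11] [ 0.728 -0.249  0.012] [ 0.749 -0.227  0.035]
 obj [318 280  32  31] [ 0.493 -0.326  0.013] [ 0.56  -0.244  0.06 ]
 obj [399 309  40  68] [ 0.611 -0.526  0.013] [ 0.67  -0.468  0.194]
 obj [486 334 101  66] [ 0.744 -0.7    0.012] [ 0.933 -0.565  0.156]
 obj [345 370  16  30] [ 0.468 -0.522  0.012] [ 0.524 -0.47   0.018]
 obj [461 387  19  13] [ 0.666 -0.638  0.112] [ 0.688 -0.609  0.123]
```

```bash
cat >> h.py <<'E'
from scipy.spatial.transform import Rotation as Ro
def Rdown(yaw,tilt=0):
    "tool down, x-axis yaw deg, then tilt deg about tool y"
    return Ro.from_euler("xyz",[180,0,yaw],degrees=True)*Ro.from_rotvec([0,tilt,0],degrees=True)
def plan(robot,g,Rt):
    "rotation (tool) then shift in new tool axes, to bring grasp point to g"
    s=robot.observe(); R=Ro.from_euler("xyz",s["ee_rot"]); t=np.array(s["eef_pos"])
    print("t",round(float(s["time_s"]),2),"q",np.round(s["joint_pos"],2),"grasp",(t+R.apply([0,0,.069])).round(4),"zdir",R.apply([0,0,1]).round(3))
    rv=(R.inv()*Rt).as_rotvec(degrees=True)
    tt=np.array(g)-Rt.apply([0,0,.069])
    print("rot",rv.round(2),"shift",(Rt.inv().apply(tt-t)*1000).round(1),"world",((tt-t)*1000).round(1))
E
python3 - <<'E'
from h import *; from plant import robot
for tl in(40,-40): print(Rdown(86.5,tl).apply([0,0,1]))
plan(robot,[.5277,-.255,.16],Rdown(86.5,0))
E
```

```text
[ 0.03924124  0.64158868 -0.76604444]
[-0.03924124 -0.64158868 -0.76604444]
t 0.1 q [ 1.05  0.16  1.6   0.    1.39 -0.21] grasp [0.175  0.5472 0.2329] zdir [-0.001 -0.001 -1.   ]
rot [-9.000e-02  4.000e-02  7.575e+01] shift [-779.2  400.9   72.9] world [ 352.6 -802.3  -72.9]
```

Emit:
apply_moves:
  series:
    - {"delta_pos":[-36.3,-41,0],"rotation":[0,0,0]}
    - {"delta_pos":[-36.3,-41,0],"rotation":[0,0,0]}
    - {"delta_pos":[-36.3,-41,0],"rotation":[0,0,0]}
    - {"delta_pos":[-36.3,-41,0],"rotation":[0,0,0]}
    - {"delta_pos":[-36.3,-41,0],"rotation":[0,0,0]}
    - {"delta_pos":[-36.3,-41,0],"rotation":[0,0,0]}
    - {"delta_pos":[-36.3,-41,0],"rotation":[0,0,0]}
    - {"delta_pos":[-36.3,-41,0],"rotation":[0,0,0]}
    - {"delta_pos":[-36.3,-41,0],"rotation":[0,0,0]}
    - {"delta_pos":[-36.3,-41,0],"rotation":[0,0,0]}
    - {"delta_pos":[-36.3,-41,0],"rotation":[0,0,0]}
    - {"delta_pos":[-36.3,-41,0],"rotation":[0,0,0]}
  jaw: 0
  force: 40

```text
time_s: 1.6
eef_pos: [0.4404, -0.0556, 0.3025]
ee_rot: [3.141, -0.0, 2.831]
force: [0.8, 0.9, 0.2]
gripper_width: 0.092
finger_force: 0.0
```

Emit:
apply_moves:
  series:
    - {"delta_pos":[-36.3,-41,0],"rotation":[0,0,0]}
    - {"delta_pos":[-36.3,-41,0],"rotation":[0,0,0]}
    - {"delta_pos":[-36.3,-41,0],"rotation":[0,0,0]}
    - {"delta_pos":[-36.3,-41,0],"rotation":[0,0,0]}
    - {"delta_pos":[0,0,0],"rotation":[0,0,9.5]}
    - {"delta_pos":[0,0,0],"rotation":[0,0,9.5]}
    - {"delta_pos":[0,0,0],"rotation":[0,0,9.5]}
    - {"delta_pos":[0,0,0],"rotation":[0,0,9.5]}
    - {"delta_pos":[0,0,0],"rotation":[0,0,9.5]}
    - {"delta_pos":[0,0,0],"rotation":[0,0,9.5]}
    - {"delta_pos":[0,0,0],"rotation":[0,0,9.5]}
    - {"delta_pos":[0,0,0],"rotation":[0,0,9.2]}

```text
time_s: 3.1
eef_pos: [0.5283, -0.2541, 0.3021]
ee_rot: [-3.141, -0.001, 1.505]
force: [0.3, 0.6, 0.4]
gripper_width: 0.0917
finger_force: 0.0
```

```bash
python3 - <<'E'
from h import *; from plant import robot
im,d=robot.get_image("wrist"); cv2.imwrite("pics/w1.png",im); p=robot.camera_params("wrist"); W=pts(im,d,p)
m=hsvm(im,*ORANGE)&(W[...,2]>.05)&(W[...,2]<.062); Q=W[m]; print(len(Q),rect(Q) if len(Q)>3 else "",Q[:,2].mean())
plan(robot,[.5277,-.2645,.16],Rdown(86.5,-40))
plan(robot,[.5277,-.2645,.16],Rdown(86.5,0))
E
```

```text
3778 (array([ 526.8, -284.4]), array([71.7, 64.2]), 86.0) 0.05677289642455939
t 3.15 q [-0.65  0.19  1.56  0.    1.39 -0.58] grasp [ 0.5282 -0.254   0.2331] zdir [-0.001  0.001 -1.   ]
rot [ -0.23 -40.03  -0.48] shift [83.3  0.1 46.6] world [  2.1  33.8 -89.3]
t 3.15 q [-0.65  0.19  1.56  0.    1.39 -0.58] grasp [ 0.5282 -0.254   0.2331] zdir [-0.001  0.001 -1.   ]
rot [-0.05 -0.03 -0.52] shift [-10.5   0.1  73.1] world [ -0.6 -10.4 -73.1]
```

View pics/w1.png

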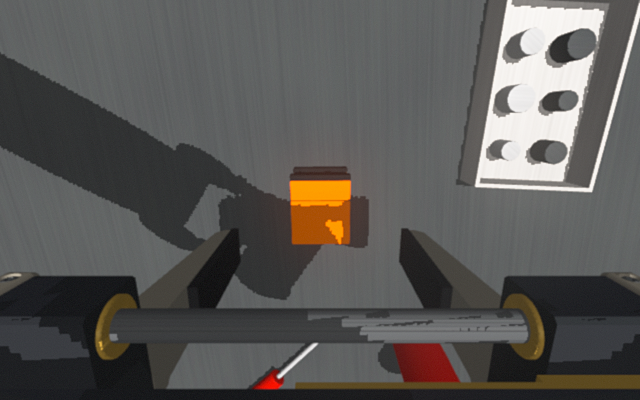

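Wrist view: the ridges are at the image top (+y, row 170), the orange spans rows 180–243, and the tray is clear on the right. I'll tilt −25° and descend.

```bash
python3 - <<'E'
from h import *; from plant import robot
plan(robot,[.528,-.262,.03],Rdown(86.2,-25))
p=robot.camera_params("wrist");R=cv2.Rodrigues(np.array(p["rvec"]))[0];c=-R.T@np.array(p["tvec"]).ravel();s=robot.observe()
print(Ro.from_euler("xyz",s["ee_rot"]).inv().apply(c-s["eef_pos"]))
E
```

```text
t 3.15 q [-0.65  0.19  1.56  0.    1.39 -0.58] grasp [ 0.5282 -0.254   0.2331] zdir [-0.001  0.001 -1.   ]
rot [ -0.1  -25.03  -0.21] shift [107.8   0.2 181. ] world [   1.7   21.2 -209.6]
[ 0.07391328  0.00014506 -0.08282084]
```

Emit:
apply_moves:
  series:
    - {"delta_pos":[0,0,0],"rotation":[0,-8.3,0]}
    - {"delta_pos":[0,0,0],"rotation":[0,-8.3,0]}
    - {"delta_pos":[0,0,0],"rotation":[0,-8.4,0]}
    - {"delta_pos":[13.5,0,22.6],"rotation":[0,0,0]}
    - {"delta_pos":[13.5,0,22.6],"rotation":[0,0,0]}
    - {"delta_pos":[13.5,0,22.6],"rotation":[0,0,0]}
    - {"delta_pos":[13.5,0,22.6],"rotation":[0,0,0]}
    - {"delta_pos":[13.5,0,22.6],"rotation":[0,0,0]}
    - {"delta_pos":[13.5,0,22.6],"rotation":[0,0,0]}
    - {"delta_pos":[13.5,0,22.6],"rotation":[0,0,0]}
    - {"delta_pos":[13.3,0,22.6],"rotation":[0,0,0]}
    - {"delta_pos":[0,0,0],"rotation":[0,0,0]}

```text
time_s: 4.65
eef_pos: [0.528, -0.232, 0.0907]
ee_rot: [-3.135, 0.434, 1.515]
force: [0.6, -0.3, -0.1]
gripper_width: 0.092
finger_force: 0.0
```

```bash
python3 - <<'E'
from h import *; from plant import robot
plan(robot,[.528,-.262,.03],Rdown(86.2,-25))
E
```

```text
t 4.65 q [-0.46  0.4   1.81 -0.55  0.83 -0.05] grasp [ 0.5259 -0.261   0.0281] zdir [-0.03  -0.42  -0.907]
rot [-0.12 -0.13  0.54] shift [-1.5  2.  -1.3] world [ 1.9 -0.9  1.8]
```

Emit:
apply_moves:
  series:
    - {"delta_pos":[-1,1.5,-1.5],"rotation":[0,0,0.4]}
    - {"delta_pos":[0,0,0],"rotation":[0,0,0]}
    - {"delta_pos":[0,0,0],"rotation":[0,0,0]}
    - {"delta_pos":[0,0,0],"rotation":[0,0,0]}
    - {"delta_pos":[0,0,0],"rotation":[0,0,0]}
    - {"delta_pos":[0,0,0],"rotation":[0,0,0]}
    - {"delta_pos":[0,0,0],"rotation":[0,0,0]}
    - {"delta_pos":[0,0,0],"rotation":[0,0,0]}
  jaw: 1
  force: 40

```text
time_s: 5.65
eef_pos: [0.5313, -0.2336, 0.0961]
ee_rot: [3.139, 0.437, 1.503]
force: [-2.6, 1.8, 5.8]
gripper_width: 0.0638
finger_force: 40.0
```

Emit:
apply_moves:
  series:
    - {"delta_pos":[-12,0,-25],"rotation":[0,0,0]}
    - {"delta_pos":[-12,0,-25],"rotation":[0,0,0]}
    - {"delta_pos":[-12,0,-25],"rotation":[0,0,0]}
    - {"delta_pos":[-12,0,-25],"rotation":[0,0,0]}
    - {"delta_pos":[18,0,-8.4],"rotation":[0,0,0]}
    - {"delta_pos":[18,0,-8.4],"rotation":[0,0,0]}
    - {"delta_pos":[18,0,-8.4],"rotation":[0,0,0]}
    - {"delta_pos":[18,0,-8.4],"rotation":[0,0,0]}
    - {"delta_pos":[0,0,0],"rotation":[0,0,0]}

```text
time_s: 6.78
eef_pos: [0.5361, -0.1533, 0.2053]
ee_rot: [3.14, 0.436, 1.506]
force: [0.7, -0.3, -4.0]
gripper_width: 0.0636
finger_force: 40.0
```

Emit:
apply_moves:
  series:
    - {"delta_pos":[-12,0,1],"rotation":[0,10,0]}
    - {"delta_pos":[-12,0,1],"rotation":[0,10,0]}
    - {"delta_pos":[-12,0,1],"rotation":[0,10,0]}
    - {"delta_pos":[-12,0,1],"rotation":[0,10,0]}
    - {"delta_pos":[-12,0,1],"rotation":[0,10,0]}
    - {"delta_pos":[-12,0,1],"rotation":[0,10,0]}
    - {"delta_pos":[-12,0,1],"rotation":[0,10,0]}
    - {"delta_pos":[-12,0,1],"rotation":[0,10,0]}
    - {"delta_pos":[-12,0,1],"rotation":[0,10,0]}
    - {"delta_pos":[0,0,0],"rotation":[0,0,0]}
    - {"delta_pos":[0,0,0],"rotation":[0,0,0]}

```text
time_s: 8.15
eef_pos: [0.5305, -0.2473, 0.1736]
ee_rot: [3.133, -1.13, 1.512]
force: [0.2, -0.1, -3.7]
gripper_width: 0.064
finger_force: 40.0
```

```bash
python3 - <<'E'
from h import *; from plant import robot
plan(robot,[.53,-.18,.10],Rdown(86.2,65))
cr=[]
for n in("scene","side"):
    im,d=robot.get_image(n); p=robot.camera_params(n); W=pts(im,d,p)
    m=hsvm(im,*ORANGE)&(abs(W[...,0]-.53)<.12)&(abs(W[...,1]+.18)<.15); Q=W[m]; v,u=np.where(m)
    print(n,len(Q),np.percentile(Q,[1,99],axis=0).round(3)); a,b=int(u.mean()),int(v.mean())
    cr.append(cv2.resize(im[b-50:b+50,a-40:a+40],(400,500),interpolation=cv2.INTER_CUBIC))
cv2.imwrite("pics/c2.png",np.hstack(cr))
E
```

```text
t 8.15 q [-0.9   0.74  1.37  0.71  1.93 -0.91] grasp [ 0.5347 -0.1851  0.1441] zdir [ 0.061  0.902 -0.427]
rot [0.08 0.27 0.19] shift [-38.3  -4.9  23. ] world [ -4.6   4.9 -44.4]
scene 91 [[ 0.505 -0.213  0.086]
 [ 0.568 -0.159  0.161]]
side 11 [[ 0.516 -0.211  0.143]
 [ 0.555 -0.207  0.147]]
```

View pics/c2.png

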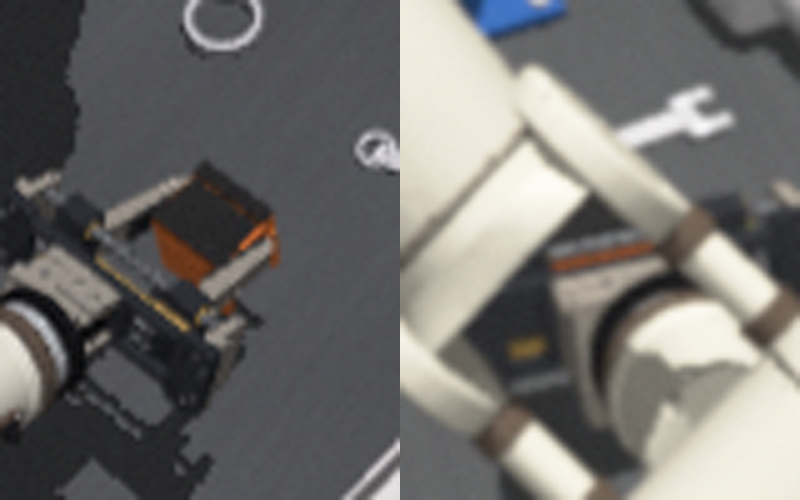

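The pad is held upright, cushion up and legs down (scene crop). Feet are at roughly z = 0.089, so I lower it.

Emit:
apply_moves:
  series:
    - {"delta_pos":[-12,0,5.7],"rotation":[0,0,0]}
    - {"delta_pos":[-12,0,5.7],"rotation":[0,0,0]}
    - {"delta_pos":[-12,0,5.7],"rotation":[0,0,0]}
    - {"delta_pos":[-12,0,5.7],"rotation":[0,0,0]}
    - {"delta_pos":[-12,0,5.7],"rotation":[0,0,0]}
    - {"delta_pos":[-9,0,4.3],"rotation":[0,0,0]}
    - {"delta_pos":[-2,0,1],"rotation":[0,0,0]}
    - {"delta_pos":[-2,0,1],"rotation":[0,0,0]}
    - {"delta_pos":[0,0,0],"rotation":[0,0,0]}

```text
time_s: 9.38
eef_pos: [0.5305, -0.2465, 0.0924]
ee_rot: [3.134, -1.134, 1.512]
force: [-0.3, -0.4, -3.5]
gripper_width: 0.0637
finger_force: 40.0
```

```bash
python3 - <<'E'
from h import *; from plant import robot
plan(robot,[.53,-.18,.06],Rdown(86.2,65))
for n in("scene",):
    im,d=robot.get_image(n); p=robot.camera_params(n); W=pts(im,d,p)
    m=hsvm(im,*ORANGE)&(abs(W[...,0]-.53)<.12)&(abs(W[...,1]+.18)<.15); Q=W[m]
    print(n,len(Q),np.percentile(Q,[1,99],axis=0).round(3))
E
```

```text
t 9.38 q [-0.9   0.88  1.35  0.69  1.85 -0.99] grasp [ 0.5348 -0.1841  0.0632] zdir [ 0.062  0.904 -0.423]
rot [0.09 0.02 0.17] shift [-1.3 -4.9  4.8] world [-4.7  4.1 -3.2]
scene 84 [[ 0.503 -0.213  0.009]
 [ 0.568 -0.16   0.083]]
```

Emit:
apply_moves:
  series:
    - {"delta_pos":[-0.9,0,0.4],"rotation":[0,0,0]}
    - {"delta_pos":[-0.9,0,0.4],"rotation":[0,0,0]}
    - {"delta_pos":[-0.9,0,0.4],"rotation":[0,0,0]}
    - {"delta_pos":[-0.9,0,0.4],"rotation":[0,0,0]}
    - {"delta_pos":[-0.9,0,0.4],"rotation":[0,0,0]}
    - {"delta_pos":[0,0,0],"rotation":[0,0,0]}

```text
time_s: 10.18
eef_pos: [0.5304, -0.2465, 0.0881]
ee_rot: [3.134, -1.136, 1.512]
force: [-2.6, 0.8, 4.4]
gripper_width: 0.0636
finger_force: 40.0
```

Emit:
apply_moves:
  series:
    - {"delta_pos":[-0.9,0,0.4],"rotation":[0,0,0]}
    - {"delta_pos":[-0.9,0,0.4],"rotation":[0,0,0]}
    - {"delta_pos":[0,0,0],"rotation":[0,0,0]}

```text
time_s: 10.55
eef_pos: [0.5304, -0.2467, 0.0879]
ee_rot: [3.132, -1.138, 1.515]
force: [-4.6, 0.4, 13.3]
gripper_width: 0.0639
finger_force: 40.0
```

Emit:
apply_moves:
  series:
    - {"delta_pos":[0.8,0,-0.4],"rotation":[0,0,0]}
    - {"delta_pos":[0,0,0],"rotation":[0,0,0]}

```text
time_s: 10.8
eef_pos: [0.5304, -0.2466, 0.088]
ee_rot: [3.133, -1.137, 1.514]
force: [-2.6, 0.3, 9.2]
gripper_width: 0.064
finger_force: 40.0
```

Emit:
apply_moves:
  series:
    - {"delta_pos":[0,0,0],"rotation":[0,0,0]}
    - {"delta_pos":[0,0,0],"rotation":[0,0,0]}
    - {"delta_pos":[0,0,0],"rotation":[0,0,0]}
    - {"delta_pos":[0,0,0],"rotation":[0,0,0]}
    - {"delta_pos":[0,0,0],"rotation":[0,0,0]}
    - {"delta_pos":[0,0,0],"rotation":[0,0,0]}
    - {"delta_pos":[0,0,0],"rotation":[0,0,0]}
  jaw: 0

```text
time_s: 11.68
eef_pos: [0.5304, -0.2465, 0.0861]
ee_rot: [3.135, -1.134, 1.51]
force: [0.0, 0.4, 0.1]
gripper_width: 0.0919
finger_force: 0.0
```

```bash
python3 - <<'E'
from h import *; from plant import robot
plan(robot,[.535,-.185,.06],Rdown(86.2,65))
for n in("scene",):
    im,d=robot.get_image(n); p=robot.camera_params(n); W=pts(im,d,p)
    m=hsvm(im,*ORANGE)&(abs(W[...,0]-.53)<.12)&(abs(W[...,1]+.18)<.15); Q=W[m]
    print(n,len(Q),np.percentile(Q,[1,99],axis=0).round(3))
E
```

```text
t 11.68 q [-0.9   0.89  1.34  0.69  1.84 -0.99] grasp [ 0.5346 -0.1841  0.0569] zdir [ 0.062  0.904 -0.423]
rot [ 0.08 -0.    0.15] shift [ 2.4  0.5 -2.1] world [ 0.5 -0.9  3.1]
scene 129 [[ 0.504 -0.213  0.005]
 [ 0.567 -0.157  0.075]]
```

Emit:
apply_moves:
  series:
    - {"delta_pos":[4.5,0,-2.1],"rotation":[0,0,0]}
    - {"delta_pos":[13.6,0,-6.4],"rotation":[0,0,0]}
    - {"delta_pos":[13.6,0,-6.4],"rotation":[0,0,0]}
    - {"delta_pos":[13.6,0,-6.4],"rotation":[0,0,0]}
    - {"delta_pos":[13.6,0,-6.4],"rotation":[0,0,0]}
    - {"delta_pos":[20,0,-9.4],"rotation":[0,0,0]}
    - {"delta_pos":[20,0,-9.4],"rotation":[0,0,0]}
    - {"delta_pos":[20,0,-9.4],"rotation":[0,0,0]}
    - {"delta_pos":[20,0,-9.4],"rotation":[0,0,0]}
    - {"delta_pos":[0,0,0],"rotation":[0,0,0]}

```text
time_s: 12.98
eef_pos: [0.5304, -0.2475, 0.2418]
ee_rot: [3.127, -1.131, 1.517]
force: [0.1, 0.3, -0.2]
gripper_width: 0.0922
finger_force: 0.0
```

Emit:
apply_moves:
  series:
    - {"delta_pos":[12,0,1],"rotation":[0,-10,0]}
    - {"delta_pos":[12,0,1],"rotation":[0,-10,0]}
    - {"delta_pos":[12,0,1],"rotation":[0,-10,0]}
    - {"delta_pos":[12,0,1],"rotation":[0,-10,0]}
    - {"delta_pos":[12,0,1],"rotation":[0,-10,0]}
    - {"delta_pos":[12,0,1],"rotation":[0,-10,0]}
    - {"delta_pos":[6,0,0.5],"rotation":[0,-5,0]}
    - {"delta_pos":[0,0,0],"rotation":[0,0,0]}
    - {"delta_pos":[0,0,0],"rotation":[0,0,0]}

```text
time_s: 14.1
eef_pos: [0.5337, -0.185, 0.2788]
ee_rot: [3.14, -0.002, 1.504]
force: [-0.5, -0.2, -0.2]
gripper_width: 0.0921
finger_force: 0.0
```

```bash
cat > see.py <<'E'
from h import *; from plant import robot
C=np.array([.535,-.185])
for n in("wrist","scene","side"):
    im,d=robot.get_image(n); p=robot.camera_params(n); W=pts(im,d,p)
    near=(np.linalg.norm(W[...,:2]-C,axis=-1)<.06)
    T=W[near&(W[...,2]>.064)&(W[...,2]<.084)]
    O=W[near&hsvm(im,*ORANGE)&(W[...,2]<.074)]
    print(n,"top",len(T),rect(T) if len(T)>4 else "",np.percentile(T[:,2],[5,50,95]).round(4) if len(T) else "","orange",len(O),rect(O) if len(O)>4 else "")
    if n=="wrist": cv2.imwrite("pics/w3.png",im)
E
python3 see.py; python3 -c "
from h import *; from plant import robot
plan(robot,[.535,-.185,.13],Rdown(-3.8,0))"
```

```text
wrist top 4276 (array([ 535.2, -178.2]), array([56. , 64.2]), 86.1) [0.0724 0.0748 0.0796] orange 815 (array([ 534.3, -182.4]), array([65.9, 79.9]), 87.7)
scene top 263 (array([ 533.7, -183.2]), array([56.6, 66.2]), 86.5) [0.0665 0.0728 0.0795] orange 144 (array([ 536.4, -184.1]), array([56.3, 62.3]), 86.6)
side top 447 (array([ 534.7, -180.1]), array([59.8, 64.1]), 86.6) [0.0676 0.0739 0.0787] orange 419 (array([ 519.6, -195.8]), array([41.8, 79.3]), 44.1)
t 14.25 q [-0.55  0.15  1.65  0.    1.34 -0.48] grasp [ 0.5339 -0.1855  0.21  ] zdir [ 0.002  0.001 -1.   ]
rot [ 5.00e-02 -1.40e-01  8.99e+01] shift [ 1.2 -0.6 80. ] world [  1.3   0.6 -80. ]
```

View pics/w3.png

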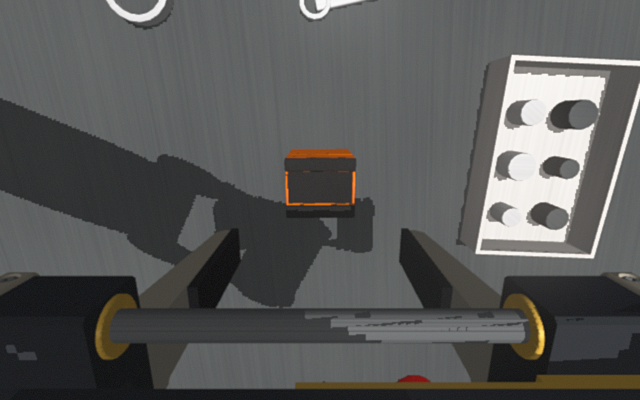

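The pad stands upright (wrist image, rows 150–217, columns 285–355), centred near (0.535, −0.181). I rotate 90° for a grip across its width.

Emit:
apply_moves:
  series:
    - {"delta_pos":[0,0,0],"rotation":[0,0,10]}
    - {"delta_pos":[0,0,0],"rotation":[0,0,10]}
    - {"delta_pos":[0,0,0],"rotation":[0,0,10]}
    - {"delta_pos":[0,0,0],"rotation":[0,0,10]}
    - {"delta_pos":[0,0,0],"rotation":[0,0,10]}
    - {"delta_pos":[0,0,0],"rotation":[0,0,10]}
    - {"delta_pos":[0,0,0],"rotation":[0,0,10]}
    - {"delta_pos":[0,0,0],"rotation":[0,0,10]}
    - {"delta_pos":[0,0,0],"rotation":[0,0,10]}
    - {"delta_pos":[0,0,0],"rotation":[0,0,0]}
    - {"delta_pos":[0,0,0],"rotation":[0,0,0]}

```text
time_s: 15.62
eef_pos: [0.5338, -0.185, 0.2793]
ee_rot: [-3.141, -0.003, -0.064]
force: [0.2, 0.8, 0.1]
gripper_width: 0.0917
finger_force: 0.0
```

```bash
sed -i 's/w3/w4/' see.py; python3 see.py; python3 -c "
from h import *; from plant import robot
plan(robot,[.5345,-.181,.060],Rdown(-3.8,0))"
```

```text
wrist top 4171 (array([ 535.4, -178. ]), array([56. , 64.1]), 86.3) [0.0725 0.0748 0.0796] orange 462 (array([ 522.2, -177.2]), array([54. , 90.4]), 86.1)
scene top 268 (array([ 534.6, -183. ]), array([56.7, 65.7]), 87.4) [0.0676 0.0735 0.0793] orange 146 (array([ 535.9, -184.3]), array([55.2, 64.8]), 86.3)
side top 439 (array([ 534.7, -180.6]), array([59. , 64.2]), 86.4) [0.0675 0.0742 0.0792] orange 415 (array([ 518.5, -194.2]), array([42.9, 83.9]), 43.8)
t 15.78 q [-0.55  0.15  1.65  0.    1.34  1.09] grasp [ 0.5341 -0.1848  0.2104] zdir [ 0.003 -0.    -1.   ]
rot [-0.01 -0.16  0.05] shift [  0.3  -3.8 150.4] world [   0.6    3.8 -150.4]
```

Emit:
apply_moves:
  series:
    - {"delta_pos":[0.5,-5,20],"rotation":[0,0,0]}
    - {"delta_pos":[0,0,25],"rotation":[0,0,0]}
    - {"delta_pos":[0,0,25],"rotation":[0,0,0]}
    - {"delta_pos":[0,0,20],"rotation":[0,0,0]}
    - {"delta_pos":[0,0,20],"rotation":[0,0,0]}
    - {"delta_pos":[0,0,20],"rotation":[0,0,0]}
    - {"delta_pos":[0,0,15],"rotation":[0,0,0]}
    - {"delta_pos":[0,0,5],"rotation":[0,0,0]}
    - {"delta_pos":[0,0,0],"rotation":[0,0,0]}

```text
time_s: 16.9
eef_pos: [0.5353, -0.1798, 0.1296]
ee_rot: [-3.142, -0.003, -0.066]
force: [-0.1, -0.1, 0.3]
gripper_width: 0.092
finger_force: 0.0
```

Emit:
apply_moves:
  series:
    - {"delta_pos":[0,0,0],"rotation":[0,0,0]}
    - {"delta_pos":[0,0,0],"rotation":[0,0,0]}
    - {"delta_pos":[0,0,0],"rotation":[0,0,0]}
    - {"delta_pos":[0,0,0],"rotation":[0,0,0]}
    - {"delta_pos":[0,0,0],"rotation":[0,0,0]}
    - {"delta_pos":[0,0,0],"rotation":[0,0,0]}
    - {"delta_pos":[0,0,0],"rotation":[0,0,0]}
  jaw: 1
  force: 25

```text
time_s: 17.77
eef_pos: [0.5353, -0.1795, 0.1297]
ee_rot: [-3.141, -0.003, -0.067]
force: [0.2, 2.8, 3.5]
gripper_width: 0.056
finger_force: 25.0
```

```bash
python3 -c "
from h import *; from plant import robot
plan(robot,[.5345,-.181,.060],Rdown(-3.8,0))"
```

```text
t 17.77 q [-0.54  0.33  1.76  0.    1.05  1.1 ] grasp [ 0.5356 -0.1795  0.0607] zdir [ 0.003  0.    -1.   ]
rot [-0.02 -0.18 -0.01] shift [-0.7  1.5  0.7] world [-0.8 -1.5 -0.7]
```

Emit:
apply_moves:
  series:
    - {"delta_pos":[0,0,-10],"rotation":[0,0,0]}
    - {"delta_pos":[0,0,-25],"rotation":[0,0,0]}
    - {"delta_pos":[0,0,-30],"rotation":[0,0,0]}
    - {"delta_pos":[0,0,-30],"rotation":[0,0,0]}
    - {"delta_pos":[0,0,-30],"rotation":[0,0,0]}
    - {"delta_pos":[0,0,-30],"rotation":[0,0,0]}
    - {"delta_pos":[0,0,-30],"rotation":[0,0,0]}
    - {"delta_pos":[0,0,-30],"rotation":[0,0,0]}
    - {"delta_pos":[0,0,-20],"rotation":[0,0,0]}
    - {"delta_pos":[0,0,0],"rotation":[0,0,0]}

```text
time_s: 19.02
eef_pos: [0.5348, -0.1801, 0.3659]
ee_rot: [3.14, -0.005, -0.067]
force: [0.2, 1.1, -3.9]
gripper_width: 0.0561
finger_force: 25.0
```

Emit:
apply_moves:
  series:
    - {"delta_pos":[0,0,0],"rotation":[0,0,-10]}
    - {"delta_pos":[0,0,0],"rotation":[0,0,-10]}
    - {"delta_pos":[0,0,0],"rotation":[0,0,-10]}
    - {"delta_pos":[0,0,0],"rotation":[0,0,-10]}
    - {"delta_pos":[0,0,0],"rotation":[0,0,-10]}
    - {"delta_pos":[0,0,0],"rotation":[0,0,-10]}
    - {"delta_pos":[0,0,0],"rotation":[0,0,-10]}
    - {"delta_pos":[0,0,0],"rotation":[0,0,-10]}
    - {"delta_pos":[0,0,0],"rotation":[0,0,-10]}
    - {"delta_pos":[0,0,0],"rotation":[0,0,-10]}
    - {"delta_pos":[0,0,0],"rotation":[0,0,0]}

```text
time_s: 20.4
eef_pos: [0.5339, -0.1795, 0.3626]
ee_rot: [3.141, -0.001, 1.677]
force: [-0.2, 0.3, -3.7]
gripper_width: 0.0558
finger_force: 25.0
```

```bash
python3 -c "
from h import *; from plant import robot
plan(robot,[.5545,.2205,.295],Rdown(96.1,0))"
```

```text
t 20.4 q [-0.54  0.09  1.55  0.    1.5  -0.65] grasp [ 0.5339 -0.1794  0.2936] zdir [ 0.     0.001 -1.   ]
rot [ 0.02 -0.07 -0.03] shift [395.5  63.   -1.4] world [ 20.6 400.    1.4]
```

Emit:
apply_moves:
  series:
    - {"delta_pos":[20,3.2,0],"rotation":[0,0,0]}
    - {"delta_pos":[40,6.4,0],"rotation":[0,0,0]}
    - {"delta_pos":[40,6.4,0],"rotation":[0,0,0]}
    - {"delta_pos":[40,6.4,0],"rotation":[0,0,0]}
    - {"delta_pos":[40,6.4,0],"rotation":[0,0,0]}
    - {"delta_pos":[40,6.4,0],"rotation":[0,0,0]}
    - {"delta_pos":[40,6.4,0],"rotation":[0,0,0]}
    - {"delta_pos":[20,3.2,0],"rotation":[0,0,0]}
    - {"delta_pos":[0,0,0],"rotation":[0,0,0]}

```text
time_s: 21.52
eef_pos: [0.5485, 0.1049, 0.3641]
ee_rot: [3.139, 0.001, 1.68]
force: [0.3, -0.7, -3.6]
gripper_width: 0.0558
finger_force: 25.0
```

```bash
python3 - <<'E'
from h import *; from plant import robot
im,d=robot.get_image("wrist"); p=robot.camera_params("wrist"); W=pts(im,d,p); cv2.imwrite("pics/w5.png",im)
near=np.linalg.norm(W[...,:2]-[.5545,.2205],axis=-1)<.13
B=hsvm(im,*BLUE)
for nm,m in(("base",near&B&(W[...,2]>.006)&(W[...,2]<.014)),("cheeks",near&(W[...,2]>.178)&(W[...,2]<.187)),("bar",near&~B&(W[...,2]>.136)&(W[...,2]<.145))):
    Q=W[m]; print(nm,len(Q),rect(Q) if len(Q)>4 else "",Q[:,2].mean())
plan(robot,[.5545,.2205,.295],Rdown(96.1,0))
E
```

```text
base 7698 (array([555.8, 220.4]), array([128.7, 178.3]), 6.1) 0.01077956359826308
cheeks 619 (array([560.4, 178.7]), array([50.1,  7. ]), 6.1) 0.1825560576570856
bar 3114 (array([555.6, 219.4]), array([49. , 99.6]), 5.7) 0.14073946698154166
t 21.57 q [-0.03  0.08  1.56 -0.    1.5  -0.14] grasp [0.5488 0.1037 0.2952] zdir [ 0.002 -0.001 -1.   ]
rot [0.14 0.07 0.1 ] shift [115.5  18.2   0.2] world [  5.8 116.7  -0.2]
```

View pics/w5.png

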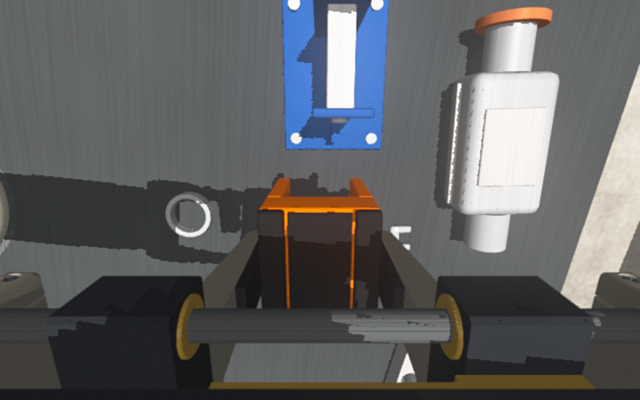

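Wrist view: the held pad is square in the fingers, and the bar (column 340) and cheeks are clearly visible. I move above the bar.

Emit:
apply_moves:
  series:
    - {"delta_pos":[14,2.3,0],"rotation":[0,0,0]}
    - {"delta_pos":[25,4,0],"rotation":[0,0,0]}
    - {"delta_pos":[25,4,0],"rotation":[0,0,0]}
    - {"delta_pos":[25,4,0],"rotation":[0,0,0]}
    - {"delta_pos":[20,3.2,0],"rotation":[0,0,0]}
    - {"delta_pos":[8.3,1.5,0],"rotation":[0,0,0]}
    - {"delta_pos":[0,0,0],"rotation":[0,0,0]}
    - {"delta_pos":[0,0,0],"rotation":[0,0,0]}

```text
time_s: 22.58
eef_pos: [0.5552, 0.2215, 0.3644]
ee_rot: [3.139, 0.001, 1.678]
force: [-0.5, 0.3, -3.0]
gripper_width: 0.0559
finger_force: 25.0
```

```bash
python3 - <<'E'
from h import *; from plant import robot
plan(robot,[.5552,.2225,.295],Rdown(96.1,0))
a=np.radians(96.1); by=np.array([np.cos(a),np.sin(a)]); C=np.array([.5552,.2225])
cr=[]
for n in("scene","side"):
    im,d=robot.get_image(n); p=robot.camera_params(n); W=pts(im,d,p)
    near=np.linalg.norm(W[...,:2]-C,axis=-1)<.07
    O=W[near&hsvm(im,*ORANGE)&(W[...,2]>.2)]; print(n,len(O),"along",np.percentile((O[:,:2]-C)@by,[1,99]).round(4),"z",np.percentile(O[:,2],[1,99]).round(3))
    Q=W[near&hsvm(im,*BLUE)&(W[...,2]>.17)&(W[...,2]<.19)]; print(" cheeks along",np.percentile((Q[:,:2]-C)@by,[1,99]).round(4) if len(Q) else "")
    z=np.load(n+"0.npz"); W=pts(z["im"],z["d"],z); near=np.linalg.norm(W[...,:2]-C,axis=-1)<.07
    Q=W[near&hsvm(z["im"],*BLUE)&(W[...,2]>.17)&(W[...,2]<.19)]; s=np.sort((Q[:,:2]-C)@by); print(" first pic cheeks along",np.percentile(s[s<0],[2,98]).round(4),np.percentile(s[s>0],[2,98]).round(4))
    cr.append(cv2.resize(im[(90 if n=="scene" else 90):(200 if n=="scene" else 220),(300 if n=="scene" else 240):(390 if n=="scene" else 345)],(400,480),interpolation=cv2.INTER_CUBIC))
cv2.imwrite("pics/c6.png",np.hstack(cr))
E
```

```text
t 22.57 q [ 0.18  0.18  1.45 -0.    1.51  0.07] grasp [0.5554 0.2215 0.2954] zdir [ 0.003 -0.001 -1.   ]
rot [0.16 0.05 0.04] shift [1.  0.1 0.4] world [-0.   1.  -0.4]
scene 155 along [-0.0402  0.0027] z [0.239 0.31 ]
 cheeks along [-0.0547  0.0471]
 first pic cheeks along [-0.0549 -0.0433] [0.0406 0.0514]
side 288 along [-0.0391  0.0214] z [0.239 0.31 ]
 cheeks along [-0.053   0.0486]
 first pic cheeks along [-0.0531 -0.0452] [0.0408 0.0485]
```

View pics/c6.png

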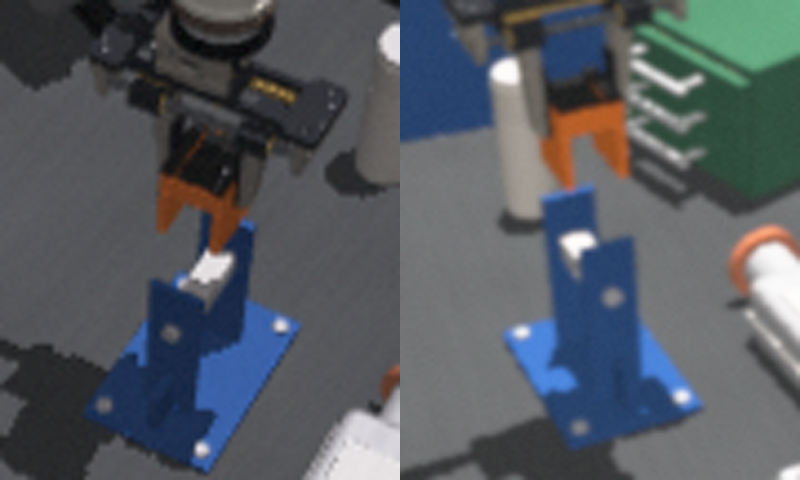

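The front face sits about 5 mm too far toward −y relative to the cheeks. I'll check the cross direction the same way.

```bash
python3 - <<'E'
from h import *; from plant import robot
a=np.radians(96.1); by=np.array([np.cos(a),np.sin(a)]); bx=np.array([by[1],-by[0]]); C=np.array([.5552,.2225])
for n in("scene","side"):
    im,d=robot.get_image(n); p=robot.camera_params(n); W=pts(im,d,p); r=W[...,:2]-C
    near=np.linalg.norm(r,axis=-1)<.07
    m=near&hsvm(im,*ORANGE)&(W[...,2]>.285)&(abs(r@by+.036)<.008); print(n,m.sum(),"pad cross",np.percentile(r[m]@bx,[2,98]).round(4))
    z=np.load(n+"0.npz"); W=pts(z["im"],z["d"],z); r=W[...,:2]-C; near=np.linalg.norm(r,axis=-1)<.07
    m=near&hsvm(z["im"],*BLUE)&(W[...,2]>.1)&(W[...,2]<.19)&(r@by<-.04); print(" cheek cross",np.percentile(r[m]@bx,[2,98]).round(4))
    B=near&~hsvm(z["im"],*BLUE)&(W[...,2]>.137)&(W[...,2]<.145)&(abs(r@by)<.03); print(" bar top cross",B.sum(),np.percentile(r[B]@bx,[2,98]).round(4))
E
```

```text
scene 72 pad cross [-0.0259  0.0279]
 cheek cross [-0.0234  0.0238]
 bar top cross 33 [-0.0126  0.0099]
side 126 pad cross [-0.0279  0.0248]
 cheek cross [-0.0248  0.0167]
 bar top cross 17 [-0.0129  0.0096]
```

Emit:
apply_moves:
  series:
    - {"delta_pos":[6,-0.7,0],"rotation":[0,0,0]}
    - {"delta_pos":[0,0,15],"rotation":[0,0,0]}
    - {"delta_pos":[0,0,15],"rotation":[0,0,0]}
    - {"delta_pos":[0,0,15],"rotation":[0,0,0]}
    - {"delta_pos":[0,0,10],"rotation":[0,0,0]}
    - {"delta_pos":[0,0,10],"rotation":[0,0,0]}
    - {"delta_pos":[0,0,5],"rotation":[0,0,0]}
    - {"delta_pos":[0,0,0],"rotation":[0,0,0]}

```text
time_s: 23.78
eef_pos: [0.5539, 0.228, 0.2942]
ee_rot: [3.139, 0.001, 1.679]
force: [-0.0, 0.7, -3.5]
gripper_width: 0.056
finger_force: 25.0
```

Emit:
apply_moves:
  series:
    - {"delta_pos":[0,0,8],"rotation":[0,0,0]}
    - {"delta_pos":[0,0,8],"rotation":[0,0,0]}
    - {"delta_pos":[0,0,8],"rotation":[0,0,0]}
    - {"delta_pos":[0,0,8],"rotation":[0,0,0]}
    - {"delta_pos":[0,0,0],"rotation":[0,0,0]}

```text
time_s: 24.4
eef_pos: [0.5536, 0.228, 0.2613]
ee_rot: [3.141, 0.001, 1.679]
force: [-0.5, 1.1, -4.3]
gripper_width: 0.0557
finger_force: 25.0
```

```bash
python3 - <<'E'
from h import *; from plant import robot
plan(robot,[.5552,.2275,.1507],Rdown(96.1,0))
a=np.radians(96.1); by=np.array([np.cos(a),np.sin(a)]); C=np.array([.5552,.2225])
for n in("scene","side"):
    im,d=robot.get_image(n); W=pts(im,d,robot.camera_params(n)); r=W[...,:2]-C
    m=(np.linalg.norm(r,axis=-1)<.07)&hsvm(im,*ORANGE)&(W[...,2]>.1); print(n,m.sum(),np.percentile(r[m]@by,[1,99]).round(4),np.percentile(W[m][:,2],[1,99]).round(4))
E
```

```text
t 24.4 q [ 0.19  0.25  1.57 -0.    1.32  0.08] grasp [0.5536 0.2279 0.1923] zdir [ 0.001 -0.001 -1.   ]
rot [0.05 0.04 0.09] shift [-0.6  1.6 41.6] world [  1.6  -0.5 -41.6]
scene 109 [-0.0337  0.0093] [0.1352 0.2084]
side 186 [-0.0321  0.0282] [0.1384 0.2086]
```

Emit:
apply_moves:
  series:
    - {"delta_pos":[0,0.8,8],"rotation":[0,0,0]}
    - {"delta_pos":[0,0,8],"rotation":[0,0,0]}
    - {"delta_pos":[0,0,8],"rotation":[0,0,0]}
    - {"delta_pos":[0,0,6],"rotation":[0,0,0]}
    - {"delta_pos":[0,0,4],"rotation":[0,0,0]}
    - {"delta_pos":[0,0,2],"rotation":[0,0,0]}
    - {"delta_pos":[0,0,0],"rotation":[0,0,0]}

```text
time_s: 25.38
eef_pos: [0.555, 0.2282, 0.2265]
ee_rot: [3.139, 0.0, 1.679]
force: [-0.5, -0.5, -4.7]
gripper_width: 0.0562
finger_force: 25.0
```

Emit:
apply_moves:
  series:
    - {"delta_pos":[0,0,1],"rotation":[0,0,0]}
    - {"delta_pos":[0,0,1],"rotation":[0,0,0]}
    - {"delta_pos":[0,0,1],"rotation":[0,0,0]}
    - {"delta_pos":[0,0,1],"rotation":[0,0,0]}
    - {"delta_pos":[0,0,0],"rotation":[0,0,0]}

```text
time_s: 26.0
eef_pos: [0.5549, 0.2282, 0.2223]
ee_rot: [3.139, 0.001, 1.679]
force: [-0.0, -0.9, -3.9]
gripper_width: 0.0562
finger_force: 25.0
```

Grasp is at z = 0.1533, so about 2.6 mm remain.

Emit:
apply_moves:
  series:
    - {"delta_pos":[0,0,1],"rotation":[0,0,0]}
    - {"delta_pos":[0,0,1],"rotation":[0,0,0]}
    - {"delta_pos":[0,0,0.6],"rotation":[0,0,0]}
    - {"delta_pos":[0,0,0],"rotation":[0,0,0]}

```text
time_s: 26.5
eef_pos: [0.555, 0.2282, 0.2199]
ee_rot: [3.139, 0.001, 1.679]
force: [-0.0, 0.2, -3.5]
gripper_width: 0.056
finger_force: 25.0
```

Emit:
apply_moves:
  series:
    - {"delta_pos":[0,0,0.6],"rotation":[0,0,0]}
    - {"delta_pos":[0,0,0],"rotation":[0,0,0]}

```text
time_s: 26.75
eef_pos: [0.5551, 0.2282, 0.2198]
ee_rot: [3.139, 0.001, 1.679]
force: [-1.7, -0.4, 0.1]
gripper_width: 0.0553
finger_force: 25.0
```

Contact: the weight has come off the wrist. One more touch down, then open gently.

Emit:
apply_moves:
  series:
    - {"delta_pos":[0,0,0.5],"rotation":[0,0,0]}
    - {"delta_pos":[0,0,0],"rotation":[0,0,0]}

```text
time_s: 27.0
eef_pos: [0.5551, 0.2282, 0.2197]
ee_rot: [3.138, 0.001, 1.679]
force: [-4.3, -1.4, 4.9]
gripper_width: 0.0561
finger_force: 25.0
```

Emit:
apply_moves:
  series:
    - {"delta_pos":[0,0,0],"rotation":[0,0,0]}
    - {"delta_pos":[0,0,0],"rotation":[0,0,0]}
    - {"delta_pos":[0,0,0],"rotation":[0,0,0]}
    - {"delta_pos":[0,0,0],"rotation":[0,0,0]}
    - {"delta_pos":[0,0,0],"rotation":[0,0,0]}
    - {"delta_pos":[0,0,0],"rotation":[0,0,0]}
    - {"delta_pos":[0,0,0],"rotation":[0,0,0]}
  jaw: 0

```text
time_s: 27.88
eef_pos: [0.555, 0.2282, 0.2187]
ee_rot: [3.139, 0.001, 1.679]
force: [0.3, 0.5, -0.7]
gripper_width: 0.0924
finger_force: 0.0
```

Emit:
apply_moves:
  series:
    - {"delta_pos":[0,0,-5],"rotation":[0,0,0]}
    - {"delta_pos":[0,0,-15],"rotation":[0,0,0]}
    - {"delta_pos":[0,0,-20],"rotation":[0,0,0]}
    - {"delta_pos":[0,0,-25],"rotation":[0,0,0]}
    - {"delta_pos":[0,0,-25],"rotation":[0,0,0]}
    - {"delta_pos":[0,0,-25],"rotation":[0,0,0]}
    - {"delta_pos":[0,0,-20],"rotation":[0,0,0]}
    - {"delta_pos":[0,0,0],"rotation":[0,0,0]}
    - {"delta_pos":[0,0,0],"rotation":[0,0,0]}

```text
time_s: 29.0
eef_pos: [0.5544, 0.2281, 0.3536]
ee_rot: [3.139, 0.001, 1.679]
force: [-0.9, -0.5, -0.6]
gripper_width: 0.092
finger_force: 0.0
```

```bash
python3 - <<'E'
from h import *; from plant import robot
a=np.radians(96.1); by=np.array([np.cos(a),np.sin(a)]); bx=np.array([by[1],-by[0]]); C=np.array([.5550,.2215]); cr=[]
for n in("scene","side"):
    im,d=robot.get_image(n); W=pts(im,d,robot.camera_params(n)); r=W[...,:2]-C
    near=np.linalg.norm(r,axis=-1)<.07
    m=near&hsvm(im,*ORANGE)&(W[...,2]>.07); print(n,m.sum(),"along",np.percentile(r[m]@by,[1,99]).round(4),"cross",np.percentile(r[m]@bx,[1,99]).round(4),"z",np.percentile(W[m][:,2],[1,99]).round(4))
    cr.append(cv2.resize(im[110:200,(300 if n=="scene" else 250):(390 if n=="scene" else 340)],(400,400),interpolation=cv2.INTER_CUBIC))
cv2.imwrite("pics/c7.png",np.hstack(cr))
E
```

```text
scene 86 along [-0.033   0.0322] cross [-0.0168  0.0281] z [0.0963 0.1639]
side 103 along [-0.0315  0.0269] cross [-0.0277 -0.0225] z [0.0957 0.1659]
```

View pics/c7.png

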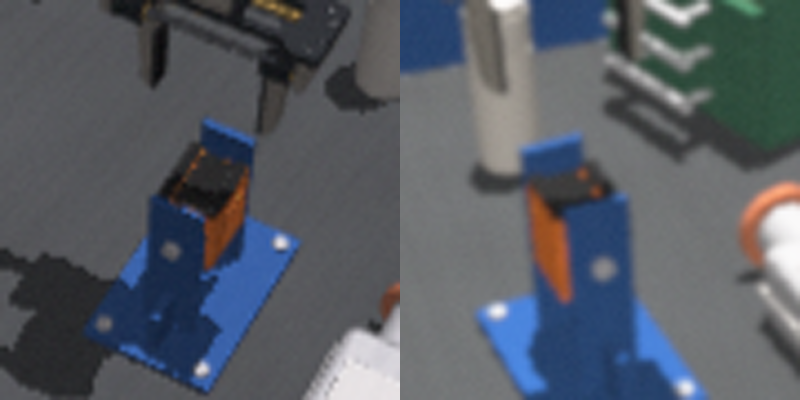

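The pad hangs level between the cheeks with its block top at about z = 0.162, centred, and the gripper is clear of it.

```bash
python3 -c "
from plant import robot
print(robot.close_job())"
```

```text
the job is handed in; nothing more can be done
None
```

The pad was stood upright and released on the bench, then hung over the bar between the cheek plates; it looked flat and centred in the last pictures, I saw no contact with the other things, and I handed the job in at about 29 s without seeing the verdict.

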